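# Run the test of the loaded nest

### The arm

A 6-joint arm with a two-finger parallel gripper is mounted at the origin on a cart in front of the work surface, level with it; the furniture and walls round the work are solid. World frame = base frame: x ahead of the robot, y to its left, z up, the work surface at z = 0. Lengths are in mm, angles in rad, forces in N, time in s.
With the tool pointing down it reaches from about 350 to 850 mm from the base axis. Payload 8.1 kg.
Tool frame: the origin (TCP) lies between the finger pads; the fingertips stand r.finger_overhang ahead of it and the grasp point (between the pads) lies 6 mm ahead of it (r.finger_overhang is the distance from the TCP to the fingertips, in mm); z points along the fingers, y is the line along which they close (so a half turn about z gives the same grasp; the last joint's range is limited). The gripper opens to 93 mm and grips with 3 to 60 N. Pads are 15 mm wide; open, the fingers measure 128 mm over their backs; the gripper's body (75 mm by 188 mm) begins 65 mm behind the grasp point.
Start: joints at [-1.378, 0.13, 1.488, -0, 1.523, -0.085], TCP at [164.565, -576.995, 204.435] pointing down, gripper open.
Joint ranges: [-2.96, 2.96], [-0.89, 2.26], [0.02, 2.5], [-1.34, 4.48], [0, 2.73], [-2.66, 2.66]. Speed limits (rad/s): [2.39, 2.39, 2.79, 3.14, 3.14, 3.14].

### API

Orientations are given as a unit quaternion [x, y, z, w].
In Python, from cell import sensors, optics, close_job, r gives the robot as it stands.
- The arm moves only by the tool jog_arm, never from a script. Its argument "motion" is a list of rows, each a list of 5 numbers: the shift along the world's x, y, z in units of 30 mm (1.0 is 30 mm), then the turn about the world's z in units of 5 degrees (1.0 is 5 degrees), then the closure, from 0 (fully open) to 1 (shut). A call has 1 to 12 rows; each row is the pose to reach, as a shift and turn from the pose commanded when the call began; what a row does not reach only later rows make up. A row lasts 1/10 s, in which the tool goes at most 50 mm and 8.59 degrees, less where a joint would pass 70% of its speed; a pose out of reach is approached as far as the arm can. A call with a gripper value outside its range is refused whole. The fingers move at their own pace and stop on an object; the grip force is fixed at half the most. Time passes only in rows, so rows that repeat a pose let the fingers close. It gives the time, the measured TCP pose, the force, the opening and the grip force at its end, in the units of the state.
- sensors.read_state(): the state, without advancing time (a new reading comes with each control period).
- optics.camera(name): name is "scene" or "top"; returns the picture (400x640x3 uint8, red, green, blue); there is no depth.
- optics.get_calibration(name): a dict with "fx", "fy", "cx", "cy" (pixels), "k1" (the pictures are not rectified: a ray, as slopes to the right and down, at radius r is drawn at 1 + k1 r^2 times it, then the intrinsics apply), "pose" (4x4, takes a point from camera to world coordinates). Camera axes: x right, y up, looking along -z (the intrinsics and any distortion apply to the point x, -y, -z); pixel columns grow to the right and rows downward; lengths in mm; the calibration is good to about 2 mm. A picture is of the moment at which its call begins. get_calibration takes no time and is no camera call.
- close_job(): hands the job in; it is judged then, once.
The state is a dict: "time_s": time; "joints": joint angles; "qd": joint speeds; "joint_efforts": joint torques, N m; "eef_pos": TCP position; "ee_rot": TCP orientation; "wrist_force": force on the tool from outside, world axes, zero at the start; "torque": the same for the moment, N m; "grip_width": opening from 0.0 (shut) to 1.0 (fully open); "gripper_force": force on a finger pad.
Only numpy, scipy, OpenCV 4.12 (cv2) and the standard library are available. Lean on these libraries where they do the work, as an engineer would, in place of code of your own. Each camera call takes 0.05 s, during which the arm holds its last target. There are 200 camera calls.

### The job

Three test nests stand on the bench, each with a push key in front; one holds a beige panel timer, one a small carton, one is empty. With the fingertips, gently press the key of the nest that holds the timer about half-way down or a little more, not hard against its stop, keep it down for two seconds to start the timer's test, then let it come up and draw back clear. Do not press the other two keys, grasp or lift nothing, and leave the timer, the carton and everything else where they are.

Things in the scene. Friction and masses are not known exactly. Their poses are not given: they have to be found in the camera images.
- nest_timer: the nest that holds the beige panel timer; three alike, fixed, 176 mm long (x), 76 mm wide, order along y varies. Origin at bench level under its key's centre; x axis (within 0.12 rad of world x) runs from the key to the well, which begins 33 mm behind the key's centre, walls 32 mm and rear block 46 mm high. Key housing 50x50 mm, 40 mm high, with a steel collar 34 mm across up to 44 mm
- key_timer (a joint): travel of the round push key of the nest that holds the beige panel timer: 0 = up, 0.012 m = fully down (cap level with the collar). Its switch closes past 4 mm. Spring: about 2 N to start, 6 N at 6 mm, 10 N fully down, where it meets a hard stop; comes back up by itself
- key_timer_top (a point): centre of the top face of that key (moves with it): black round cap, 26 mm across, its top 56 mm above the bench when up; pressed straight down
- nest_carton: the nest in which a small white carton stands; three alike, fixed, 176 mm long (x), 76 mm wide, order along y varies. Origin at bench level under its key's centre; x axis (within 0.12 rad of world x) runs from the key to the well, which begins 33 mm behind the key's centre, walls 32 mm and rear block 46 mm high. Key housing 50x50 mm, 40 mm high, with a steel collar 34 mm across up to 44 mm
- key_carton (a joint): travel of the round push key of the nest in which a small white carton stands: 0 = up, 0.012 m = fully down (cap level with the collar). Its switch closes past 4 mm. Spring: about 2 N to start, 6 N at 6 mm, 10 N fully down, where it meets a hard stop; comes back up by itself
- key_carton_top (a point): centre of the top face of that key (moves with it): black round cap, 26 mm across, its top 56 mm above the bench when up; pressed straight down
- nest_empty: the empty nest; three alike, fixed, 176 mm long (x), 76 mm wide, order along y varies. Origin at bench level under its key's centre; x axis (within 0.12 rad of world x) runs from the key to the well, which begins 33 mm behind the key's centre, walls 32 mm and rear block 46 mm high. Key housing 50x50 mm, 40 mm high, with a steel collar 34 mm across up to 44 mm
- key_empty (a joint): travel of the round push key of the empty nest: 0 = up, 0.012 m = fully down (cap level with the collar). Its switch closes past 4 mm. Spring: about 2 N to start, 6 N at 6 mm, 10 N fully down, where it meets a hard stop; comes back up by itself
- key_empty_top (a point): centre of the top face of that key (moves with it): black round cap, 26 mm across, its top 56 mm above the bench when up; pressed straight down
- test_timer: beige panel timer, 47 mm wide, 84 mm long, 48 mm high, lying loose in its nest's well; origin at the centre of its underside (12 mm above the bench; its top at 60 mm); its y axis points towards the key
- carton: small white carton, 37x66x56 mm, standing loose in another nest's well; origin at the centre of its underside (12 mm above the bench; its top at 68 mm)
- spare_timer_1: spare panel timer, beige 47x84x48 mm, lying on its side on the green mat left of the nests; loose, origin at the centre of its underside; to be left alone
- spare_timer_2: spare panel timer, beige 47x84x48 mm, lying on its side on the green mat, next to the other spare; loose, origin at the centre of its underside; to be left alone
- carrier: carrier plate with a unit plugged in, 68x128x81 mm, standing on the green mat; loose, origin at the centre of its underside; to be left alone
- driver: screwdriver, 185 mm long, 28 mm thick, lying crosswise nearest the robot; loose, origin at the centre of its underside; to be left alone
- marker: felt marker, 127 mm long, 17 mm thick, lying right of the nests; loose, origin at the centre of its underside; to be left alone
- meter: hand multimeter, 132x66x43 mm, lying right of the nests; loose, origin at the centre of its underside; to be left alone
Not all that is in view belongs to the job. What is shaped like the nest_carton but yellow is not meant.

How it is judged:
By the outcome, as a careful person would: the job done as asked, in the order asked, and still so for the second after the job is handed in, with the robot touching nothing.
It also fails if it takes over 32 s, if anything falls off the work surface, if the arm or the gripper's body presses on something with over 40 N, if the wrist force passes 120 N, or if a joint passes its speed limit or range.

## Working session

There is one attempt and no reset: what is moved stays moved. The work goes in short steps, Python scripts to look and compute and a tool call to move; the robot and the scene stay as the last step left them, time stands still between calls to the robot, and variables do not carry over. Pictures are saved under pics/ and viewed, at most 10 in all, crops included, and the job is handed in when it is done.

Besides the shell and the picture viewer there is one more tool, called after "Request:" as name([rows], argument=value, ...), one row to a line, values as JSON. jog_arm: Moves the arm, as the interface text tells. Its arguments: {"type":"object","properties":{"motion":{"type":"array","items":{"type":"array","items":{"type":"number"}}}},"required":["motion"]}

```bash
mkdir -p pics; python3 - <<'E'
from cell import sensors, optics, r
import cv2
s=sensors.read_state();print(s['time_s'],s['eef_pos'],s['ee_rot'],s['wrist_force'],s['grip_width'],r.finger_overhang)
for n in("scene","top"):
    cv2.imwrite(f"pics/{n}0.png",optics.camera(n)[:,:,::-1]);print(n,optics.get_calibration(n))
E
```

```text
0.0 [ 164.43552272 -576.40063841  203.39775136] [ 9.90369418e-01  1.38446923e-01 -4.82022373e-05 -9.28436117e-04] [ 0.93019248 -0.66173116  0.00101778] 0.9988374264764472 25.0
scene {'fx': 486.4030570224336, 'fy': 486.4030570224336, 'cx': 317.02152901348495, 'cy': 204.84282034066317, 'k1': 0.010724899332057638, 'pose': array([[-7.80018728e-01,  3.08148414e-01, -5.44624034e-01,
        -4.10785737e+02],
       [-6.25653971e-01, -3.68321741e-01,  6.87674490e-01,
         1.03282603e+03],
       [ 1.13089307e-02,  8.77145170e-01,  4.80092135e-01,
         8.88076143e+02],
       [ 0.00000000e+00,  0.00000000e+00,  0.00000000e+00,
         1.00000000e+00]])}
top {'fx': 463.99956114629816, 'fy': 463.99956114629816, 'cx': 316.10075314924654, 'cy': 195.8140740709945, 'k1': 0.029039075155545074, 'pose': array([[ 1.89084040e-02,  9.92983998e-01, -1.16727257e-01,
         2.62553912e+02],
       [-9.99786890e-01,  1.78109802e-02, -1.04376321e-02,
        -1.57988357e+02],
       [-8.28537481e-03,  1.16899740e-01,  9.93109160e-01,
         2.01736248e+03],
       [ 0.00000000e+00,  0.00000000e+00,  0.00000000e+00,
         1.00000000e+00]])}
```

View pics/top0.png

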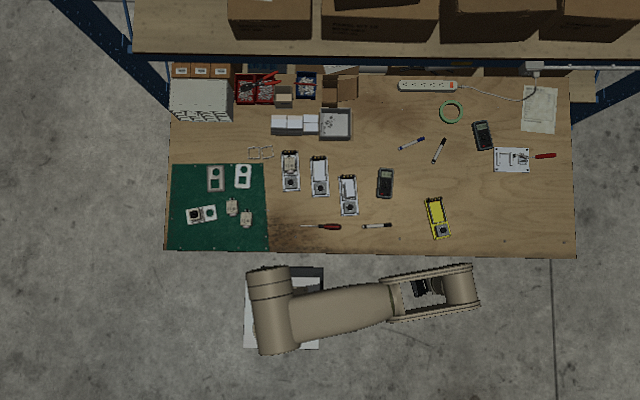

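View pics/scene0.png

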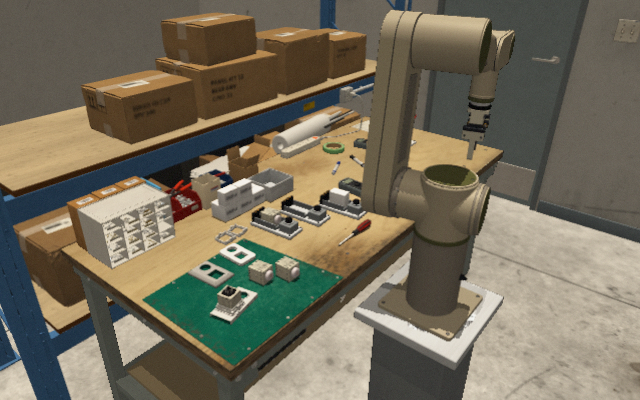

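Top view: there are three grey nests with keys near (291,185), (320,190) and (349,208), plus a yellow decoy at (438,218). I'll enlarge both views to see which nest holds the timer.

```bash
python3 - <<'E'
import cv2,numpy as np
a=cv2.imread("pics/top0.png")[140:225,265:375];b=cv2.imread("pics/scene0.png")[175:245,240:380]
a=cv2.resize(a,(660,510),interpolation=cv2.INTER_CUBIC)
cv2.imwrite("pics/tc.png",a)
cv2.imwrite("pics/sc.png",cv2.resize(b,(770,385),interpolation=cv2.INTER_CUBIC))
E
```

```text
(no output)
```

View pics/tc.png

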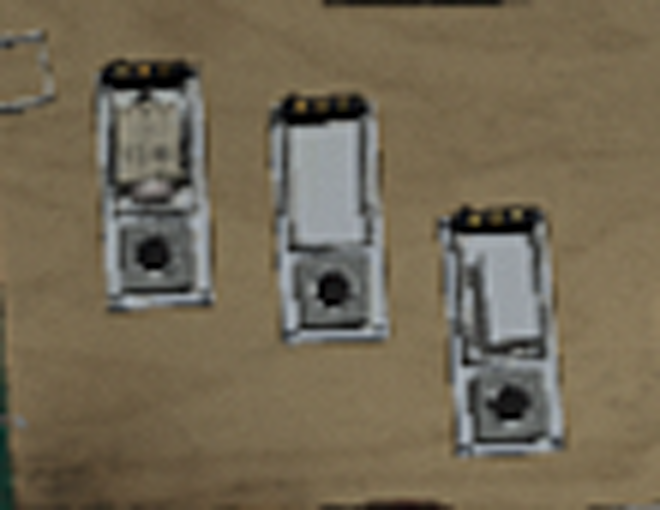

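View pics/sc.png

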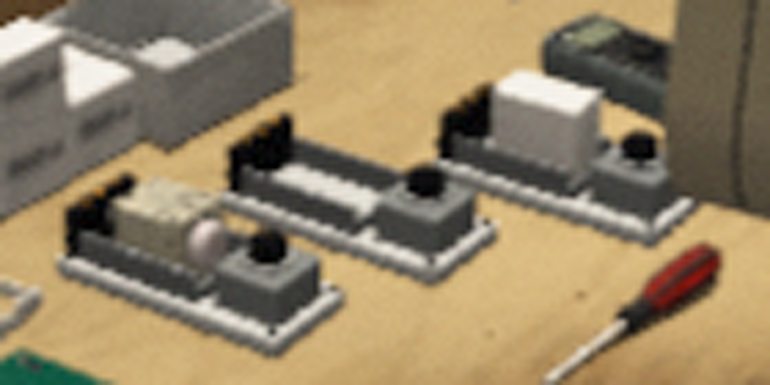

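Top crop: the left nest (key about (290,182) in the full picture) holds a beige body with a knob. The middle nest (key 320,188) is an empty white well, and the right nest (key 350,207) holds a white carton. The scene crop agrees: beige at left with its key at (289,219), middle empty, carton at right. The left nest is therefore the timer's; next I measure its key in both views.

```bash
cat > h.py <<'E'
import numpy as np,cv2
from cell import optics
def ray(n,u,v):
    c=optics.get_calibration(n)
    q=np.array([(u-c['cx'])/c['fx'],(v-c['cy'])/c['fy']]);p=q.copy()
    for _ in range(10): p=q/(1+c['k1']*(p@p))
    d=c['pose'][:3,:3]@np.array([p[0],-p[1],-1]);return c['pose'][:3,3],d
def plane(n,u,v,z):
    o,d=ray(n,u,v);return o+d*(z-o[2])/d[2]
def two(a,b):
    (o1,d1),(o2,d2)=ray(*a),ray(*b)
    t=np.linalg.lstsq(np.c_[d1,-d2],o2-o1,rcond=None)[0]
    p,q=o1+t[0]*d1,o2+t[1]*d2;return (p+q)/2,np.linalg.norm(p-q)
def dark(n,img,u,v,w=5,thr=60):
    """weighted centroid of dark blob around u,v"""
    g=cv2.cvtColor(img,cv2.COLOR_BGR2GRAY).astype(float)
    y,x=np.mgrid[int(v)-w:int(v)+w+1,int(u)-w:int(u)+w+1]
    k=np.clip(thr-g[y,x],0,None);k[(x-u)**2+(y-v)**2>w*w]=0
    return (k*x).sum()/k.sum(),(k*y).sum()/k.sum(),(k>0).sum()
E
python3 - <<'E'
from h import *
t=cv2.imread("pics/top0.png");s=cv2.imread("pics/scene0.png")
gt=cv2.cvtColor(t,cv2.COLOR_BGR2GRAY);gs=cv2.cvtColor(s,cv2.COLOR_BGR2GRAY)
print(gt[177:190,284:298]);print(gs[213:227,281:298])
K=[]
for u,v in((290,182),(319.7,188),(350,207)):
    a=dark("top",t,u,v,5,75);p=plane("top",a[0],a[1],56);print(np.round(a,2),p.round(1))
for u,v in((288.7,219),(317,207.5),(356,201.5)):
    a=dark("scene",s,u,v,5,50);print(np.round(a,2),plane("scene",a[0],a[1],51).round(1))
E
```

```text
[[147 126 120 117 106 111 111 102 104 102 104  86 124 169]
 [135  71  88  90  86  93 109  93 107  98  96  83  95 144]
 [132  63  92 100  95  68  54  47  70  84  85  90  93 130]
 [134  67  92  79  53  25  10  17  45  78  88  94  99 137]
 [131  64  98  69  18  15  22  23  28  77 106  90  99 141]
 [132  65 103  73  16  17  24  26  18  61  95  82  85 120]
 [130  58 100  71  15  20  24  25  15  67 114  94  86 112]
 [130  64  98 107  87   5   0   1  51  83  89  98  86 113]
 [150 102  94 101  99  99 139 129  79  70  92 101  87 114]
 [154 109  95  95  98 107 126 121 100  93 103 103  93 119]
 [155 113  99 102 102 102 100  99  97  91  79  65  56 107]
 [148  73  47  34  34  35  37  36  33  32  31  20  57 117]
 [ 85 108 143 135 125 124 136 147 147 150 155 151 158 168]]
[[117  96 101 102 111 134 155 169 184 191 162 101  80  59  55  58  58]
 [143 155 144 120  98  95 101 115 138 160 156 172 193 158  97  89  71]
 [152 180 174 161 159 132  95  94  95 103 116 144 163 172 185 197 157]
 [140 165 160 163 178 147  95  80  68  78  96 102 104 127 150 170 177]
 [ 95 104 112 132 132  88  53  45  31  38  72  9
[... 232 characters left out ...]
59]
 [115 138 154 130  43  11  12   6  10   8  17 133 163 143 150 150 160]
 [141 152 136 137 122  55  13   7  13  30 111 151 142 145 149 142 121]
 [151 150 135 129 115 116 124 129 121 108 122 121 135 145 139 108  72]
 [117 136 146 138 130 128 131 120 107 115 131 136 143 121  86  68  52]
 [ 79  91 105 127 139 144 141 134 125 137 145 141 113  77  63  58  54]
 [ 62  66  70  83  98 112 132 145 148 148 127  96  70  57  58  57  55]]
[290.04 181.91  35.  ] [550.9 -24.9  56. ]
[319.93 187.83  28.  ] [ 527.7 -153.    56. ]
[349.5  206.94  33.  ] [ 448.1 -279.9   56. ]
[288.44 219.86  33.  ] [546.8 -21.4  51. ]
[316.92 207.93  30.  ] [ 524.8 -148.2   51. ]
[355.97 201.6   22.  ] [ 445.6 -276.2   51. ]
```

The two views agree within 4 mm: the key is at about (549, -23), 56 mm high, which is in reach. I go above it with the fingers shut and aligned to world x.

Request:
jog_arm([
  [12.83, 18.45, -0.5, -3.2, 1],
  [12.83, 18.45, -0.5, -3.2, 1],
  [12.83, 18.45, -0.5, -3.2, 1],
  [12.83, 18.45, -0.5, -3.2, 1],
  [12.83, 18.45, -0.5, -3.2, 1],
  [12.83, 18.45, -0.5, -3.2, 1],
  [12.83, 18.45, -0.5, -3.2, 1],
  [12.83, 18.45, -0.5, -3.2, 1],
  [12.83, 18.45, -0.5, -3.2, 1],
  [12.83, 18.45, -0.5, -3.2, 1],
  [12.83, 18.45, -0.5, -3.2, 1],
  [12.83, 18.45, -0.5, -3.2, 1],
])

```text
time_s: 1.3
eef_pos: [507.7, -82.5, 190.8]
ee_rot: [1.0, -0.001, -0.0, 0.0]
wrist_force: [0.7, -1.0, 0.6]
grip_width: 0.025
gripper_force: 0.0
```

Request:
jog_arm([
  [0, 0, 0, 0, 1],
  [0, 0, 0, 0, 1],
  [0, 0, 0, 0, 1],
])

```text
time_s: 1.6
eef_pos: [506.4, -85.2, 190.7]
ee_rot: [1.0, -0.001, -0.001, 0.0]
wrist_force: [-0.0, 0.3, -0.4]
grip_width: 0.003
gripper_force: 0.0
```

Request:
jog_arm([
  [1.44, 2.06, 0, 0, 1],
  [1.44, 2.06, 0, 0, 1],
  [1.44, 2.06, 0, 0, 1],
  [1.44, 2.06, -1, 0, 1],
  [1.44, 2.06, -2, 0, 1],
  [1.44, 2.06, -2.7, 0, 1],
  [1.44, 2.06, -2.7, 0, 1],
  [1.44, 2.06, -2.7, 0, 1],
])

```text
time_s: 2.4
eef_pos: [549.7, -24.3, 110.5]
ee_rot: [1.0, -0.002, -0.0, 0.0]
wrist_force: [0.5, -0.1, 0.5]
grip_width: 0.005
gripper_force: 0.0
```

```bash
python3 - <<'E'
from h import *
from cell import sensors
s=sensors.read_state();print(s['eef_pos'],s['wrist_force'])
i=optics.camera("scene")[:,:,::-1]
cv2.imwrite("pics/sc1.png",cv2.resize(i[165:245,230:370],(770,440),interpolation=cv2.INTER_CUBIC))
def proj(n,p):
    c=optics.get_calibration(n);q=c['pose'][:3,:3].T@(np.array(p)-c['pose'][:3,3]);a=np.array([q[0],-q[1]])/-q[2];a*=1+c['k1']*(a@a);return a*c['fx']+[c['cx'],c['cy']]
for p in ((549.5,-23.5,56),s['eef_pos']-[0,0,25]): print(((proj("scene",p)-[230,165])*5.5).round())
E
```

```text
[549.69050972 -24.25462052 110.51680421] [ 0.52991504 -0.05621687  0.5425326 ]
[320. 292.]
[320. 250.]
```

View pics/sc1.png

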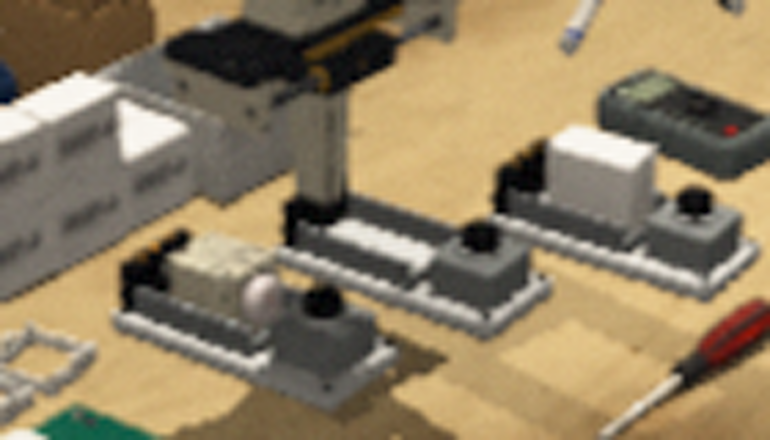

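The fingers hang roughly over the left (timer) key near (320,300), but where their lower end lies is unclear against the dark rear block at (315,220). I'll check it by differencing against the first picture.

```bash
python3 - <<'E'
from h import *
a=cv2.imread("pics/scene0.png");b=optics.camera("scene")[:,:,::-1]
d=np.abs(a.astype(int)-b).max(2)
print(d[196:222,280:300]);
c=np.hstack([a[180:230,270:310],b[180:230,270:310]])
cv2.imwrite("pics/cmp.png",cv2.resize(c,None,fx=9,fy=9,interpolation=cv2.INTER_NEAREST))
t=optics.camera("top")[:,:,::-1];cv2.imwrite("pics/top1.png",cv2.resize(t[140:240,240:380],None,fx=5.5,fy=5.5,interpolation=cv2.INTER_CUBIC))
E
```

```text
[[  7   3  21  56  84  96  90  92  87  89  59  57  31   8  11   9   9   5
   10   7]
 [  3   5  13  54  98  89  76  23  26  24  49  93  58  10   8   8   7   8
   10  10]
 [ 13  13   9  52  95  71  24  54  57  60  74  90  55   7  11   9   8  10
    9   9]
 [  9   7   5  21  56  27  56  60  76  74  70  80  21   7  11  10   7  10
    8   7]
 [  9   7   9   3  16  24  66  92 103  81  57  51   7   6   4   5   9   7
    8  10]
 [  8  10   2   5   9   3  28  37  71  58  30  13   7   4   6   3   6   5
   11   7]
 [  6   4   5   5   5  11   8   7  25  22  11   5   5   4   6   3   5   4
    2   2]
 [ 10   2   3   3   7   5   5   8   1   7   4   5   2   7   3   1   3   9
    3   9]
 [ 12  10   3   5   4   8   3   6   6   8  10   7   1   6   4   1   4   2
    0   5]
 [ 10   9   3   5   4   4   6   9   5   4   2  11   7   7  14   8  11   4
    3   3]
 [ 11   7   4   4   6   6   9   7   6   6   6  10  12   5   8  10  11  10
    4   5]
 [ 10   4  11   4   3   2   8   5   3   7   5   8  10   4   9   9   6   9
    8   6]
 [ 10   7   5   2   3   5   3   1   4   6   4   4   8   5   8  11  10   7
    6 
[... 410 characters left out ...]
   7   5
    6   4]
 [ 10  11  11  12   7   5  10   6   5   6   5   7   8   8   4   5   6   5
    5   6]
 [ 11  11   8   9   8   6   5   3   9  11   3   8   9   8  11  11  10   7
    6   6]
 [  6   9   9  10   9   9   8   3   3   5   1   3   8   6   8  13   7  11
   11  12]
 [  8   6   6   7   7   2   8   4   2   6  12   2   1   8   7   9   2   6
    4  11]
 [  5   7   9   8   2   3  11  18  14  20  10   5  10  11   8   7   7   9
   11   8]
 [  6   5   7   8  19  24  13   4   8  14   6   5   5   4  12   9   6   7
    3   2]
 [  8   7  11  45  56  33   8   6   8   7   4   7  42  34  11   4   7   8
    9  11]
 [  9  33  67  78  62  20   2  11   7  11   4   4  75  58  11  14  16  13
   11  14]]
```

View pics/cmp.png

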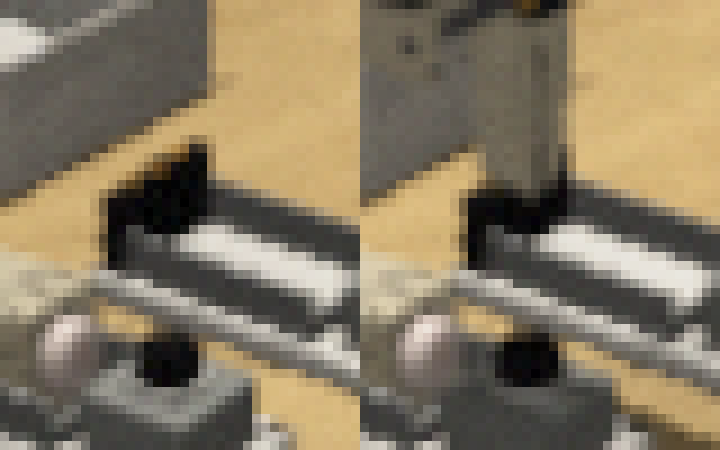

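Right half: the finger ends near v=200, lowest corner (288,202), about 8–10 px above the projected tip. I'll check that against the start picture, where the tip was near (472,158), and against the top view.

```bash
cat >> h.py <<'E'
def proj(n,p):
    c=optics.get_calibration(n);q=c['pose'][:3,:3].T@(np.array(p)-c['pose'][:3,3]);a=np.array([q[0],-q[1]])/-q[2];a*=1+c['k1']*(a@a);return a*c['fx']+[c['cx'],c['cy']]
E
python3 - <<'E'
from h import *
from cell import sensors,r
s=sensors.read_state();print(s['joints'],s['eef_pos'])
for p in((164,-577,178),(164,-577,203),(164,-577,262),(549.7,-24.3,85),(549.7,-24.3,125)):print(p,proj("scene",p).round(1),proj("top",p).round(1))
print(two(("top",290.04,181.9),("scene",288.4,219.0)))
i=optics.camera("scene")[:,:,::-1]
a=cv2.resize(cv2.imread("pics/scene0.png")[90:170,450:510],None,fx=5,fy=5,interpolation=cv2.INTER_NEAREST)
b=cv2.resize(i[130:230,240:330],None,fx=4,fy=4,interpolation=cv2.INTER_NEAREST)
cv2.imwrite("pics/cmp2.png",np.hstack([a,b]))
print([x for x in dir(r) if x[0]!='_'])
E
```

```text
[-1.35544999e-01  6.04684140e-02  1.73381370e+00 -1.16685208e-04
  1.34425975e+00  1.43763524e+00] [551.3578235  -23.56584793 112.15210101]
(164, -577, 178) [469.3 164.1] [427.2 278.1]
(164, -577, 203) [470.5 157.7] [428.7 278.5]
(164, -577, 262) [473.2 142.3] [432.4 279.5]
(549.7, -24.3, 85) [288.2 210.5] [289.4 181.2]
(549.7, -24.3, 125) [288. 200.] [288.8 179.7]
(array([551.0980373 , -24.98182535,  51.24746902]), np.float64(1.3417053679629671))
['IKError', 'finger_overhang']
```

View pics/cmp2.png

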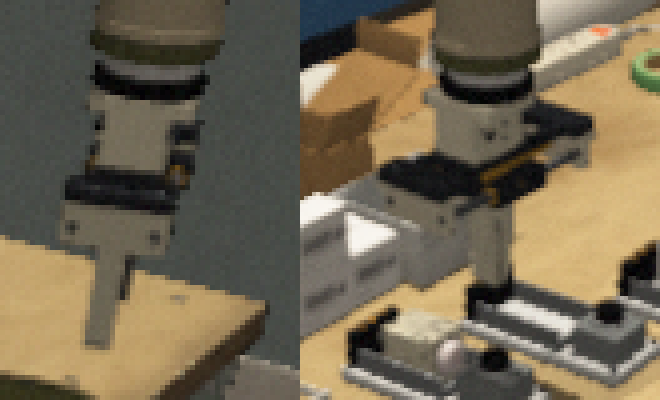

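View pics/top1.png

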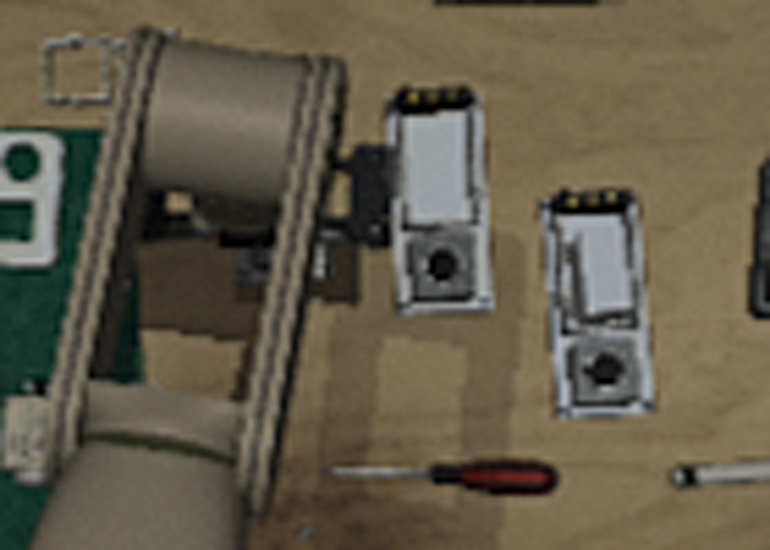

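Start picture: finger tip seen at about (470,159), also a little above its projection. The top view puts the gripper bar's centre at about (289,175), which is right in x and y. The height is in doubt, so I descend in steps, watching force and image.

Request:
jog_arm([
  [0, 0, -0.3, 0, 1],
  [0, 0, -0.5, 0, 1],
  [0, 0, -0.7, 0, 1],
  [0, 0, -0.7, 0, 1],
  [0, 0, -0.7, 0, 1],
])

```text
time_s: 3.1
eef_pos: [549.9, -22.6, 88.6]
ee_rot: [1.0, -0.001, -0.0, -0.0]
wrist_force: [0.0, -0.3, 0.5]
grip_width: 0.004
gripper_force: 0.0
```

```bash
python3 - <<'E'
from h import *
from cell import sensors
P=[];F=[]
for k in range(6):
    i=optics.camera("scene")[:,:,::-1];s=sensors.read_state();P.append(s['eef_pos']);F.append(s['wrist_force'])
print(s['time_s'],np.mean(P,0),np.std(P,0),np.mean(F,0),np.std(F,0))
a=cv2.imread("pics/scene0.png")
d=np.abs(a.astype(int)-i).max(2)
print(d[200:222,281:297])
for z in(60,80,100):print(proj("scene",(549.7,-24,z)))
cv2.imwrite("pics/s2.png",cv2.resize(i[175:235,260:320],None,fx=8,fy=8,interpolation=cv2.INTER_NEAREST))
E
```

```text
3.4 [550.4236296  -22.70245325  89.31692859] [0.09579542 0.03282177 0.13303731] [0.05661223 0.15426556 0.16459015] [0.3766905  0.45441911 0.28397964]
[[  5   4  18  52  53  99 103 102  87  82 100  68  11   7   8   8]
 [  9  11  45  78  76 103  93 103  87  90  93  66  15   9   3   5]
 [  8  24  68  99 103 101 103  94  84  94  92  63  11   6   9   2]
 [  2  22  72  93 103 113 110  97  85  88 100  66  10   1   4   3]
 [  9  21  71  94  95 109  98 105  93  93  80  34   6   5   4   4]
 [  7  13  38  17  39  92 108  98  92  75  17   2  10  12   9  10]
 [  6   6   4   9  12   8  19  37  28  66  18   6   6  10  10  11]
 [  7   9   4   5   1  14  18  10  20  31   6   7   6  11  12   5]
 [  6   5   6   6   3   2   3   2   5   5   6   8   4  11  13   9]
 [  4   2   9   3   2   4   3   4   4   2   7   1   5   7   7   9]
 [  8   9   5   5   6   3   6   6   4   3   3   4   3   8   7   4]
 [  7   6   5  10   6   6   5   2   6   5   5   8   6   5  10   6]
 [ 10   9   8   9   8   5   6   9  10   4   2   4   5   5   5   6]
 [  9   2   6   5   5  10   8   8  12   9   9   7   4  10   2   7]
 [ 12   8   5   3   6   9   7   5   8   6   5   9   8   8   8   7]
 [ 12   9   6  11   6   8   2   7  13   7   5   7  10  10  11  11]
 [  7   9   7  11  10   7   2   3   5   3   2   7   3  10  10   7]
 [  7   6   6   9   2   7   6   9   7  11   4   5   3   8   8   7]
 [  9  11   5   3   2  15  12  11  16   5  11   9   8   8   5   3]
 [  4   4   4  16  24  10  10  13  15  14   9   5   3  13  11   6]
 [  5   8  51  59  28  11   4   8   3   8  12  42  39  11   1   5]
 [ 41  70  88  70  11   8  10   2   1   5   8  74  82  26  11  15]]
[288.27612599 216.98383051]
[288.17489803 211.84478122]
[288.07240645 206.64516826]
```

View pics/s2.png

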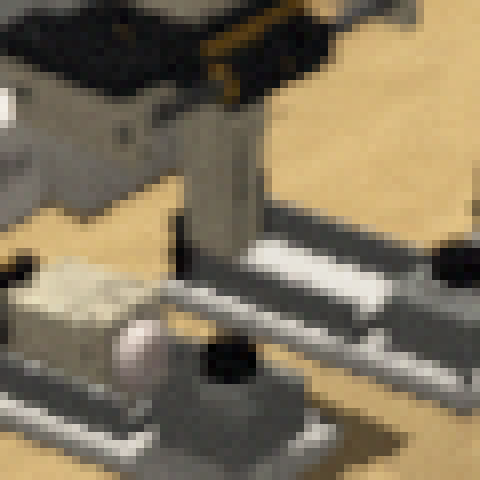

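The picture shows the finger end near (287,205), still well above the cap at (289,219). No contact force, so I continue in small steps, each shorter than the half-way travel.

Request:
jog_arm([
  [0, 0, -0.1, 0, 1],
  [0, 0, -0.2, 0, 1],
  [0, 0, -0.2, 0, 1],
  [0, 0, -0.2, 0, 1],
])

```text
time_s: 3.8
eef_pos: [550.0, -22.7, 82.8]
ee_rot: [1.0, -0.001, -0.0, -0.0]
wrist_force: [0.7, -0.4, -0.3]
grip_width: 0.004
gripper_force: 0.0
```

Request:
jog_arm([
  [0, 0, -0.07, 0, 1],
  [0, 0, -0.13, 0, 1],
  [0, 0, -0.13, 0, 1],
  [0, 0, -0.13, 0, 1],
])

```text
time_s: 4.2
eef_pos: [550.2, -22.7, 79.1]
ee_rot: [1.0, -0.001, -0.0, -0.0]
wrist_force: [-0.0, -0.3, -0.0]
grip_width: 0.001
gripper_force: 0.0
```

Request:
jog_arm([
  [0, 0, -0.07, 0, 1],
  [0, 0, -0.13, 0, 1],
  [0, 0, -0.13, 0, 1],
  [0, 0, -0.13, 0, 1],
])

```text
time_s: 4.6
eef_pos: [550.2, -22.7, 75.2]
ee_rot: [1.0, -0.001, -0.0, -0.0]
wrist_force: [0.0, -0.1, 0.9]
grip_width: 0.005
gripper_force: 0.0
```

```bash
python3 - <<'E'
from h import *
from cell import sensors
i=optics.camera("scene")[:,:,::-1];s=sensors.read_state();print(s['eef_pos'],s['wrist_force'])
a=cv2.imread("pics/scene0.png")
print(np.abs(a.astype(int)-i).max(2)[202:218,276:302])
g=i[202:226,278:302].max(2);print(g)
E
```

```text
[550.22084768 -22.70315574  75.27245506] [-0.51927428 -0.18333998  0.66814569]
[[  9   8   9   8   8   6  31  68  99 104 100 102  96  84  95  97  69  21
    4   2   1   4   6   3   7   6]
 [ 10   9  10   5   9   6  29  78  97 102 108 105  97  85  80 101  76  24
    2   6   8   4   6   9   4   9]
 [  8  11   7   9  12   7  28  75  96  95 109  97 104  88  85  81  41   9
    5   2   6   2   2   6   4   2]
 [  7  12  14   8   7   7  26  72  43  39  92 104  97  80  60  25  58  18
   12  11  11   8   9   9   4   8]
 [ 11  10  11  12  14   7  19  56  51  37  24  16  43  38 100 110  80  22
   10   9  12   9   7   6   7   7]
 [ 11  10   6   6   5   1   9  52  60  50  34  25  29  45  99 112  65  15
   11  11   6  11   7   7  10   9]
 [ 13  12   8   6   9   8   2  46  58  54  51  50  42  12  28  38  22   1
   10  13  11   8   6   6   7  11]
 [  5   9   8  12  10   5   2  14  31  42  48  48  46  30  34  36   9   7
    9   6  10  10   9  11  10   7]
 [ 15  10   6  10   7   9  10   9   8  20  29  40  45  35  27  18   7   1
    3   4   5   4  10   7   7   8]
 [  9   6  11  11   4   7   7   6   9   
[... 2448 characters left out ...]
08  96  77  58  66  58  25   8   3  11   8   5  12 123 184 204 206
  188 157 111 110 107 103]
 [106 103  91  74  63  70  59  38  15  13   8  12  15  11  69 131 166 181
  188 195 195 164 114 105]
 [104 105  96  81  71  72  64  29  15   9  13  13  11  18  54  84  96 124
  149 167 191 191 174 173]
 [103  96  85  70  65  70  77  62  36  17   9  19  25  51  75  71  61  78
  108 111 155 196 195 200]
 [ 94  83  67  70  74  65  77  88  89  87  93  81  71  73  70  66  62  61
   68  72 107 170 195 197]
 [ 90  71  64  67  69  66  79  87  89  91  85  85  74  71  65  64  61  62
   64  59  75 118 138 171]
 [115  70  64  62  65  74  82  89  85  83  81  78  81  76  71  64  64  60
   62  59  75  93  95 113]]
```

```bash
python3 - <<'E'
from h import *
for z in(170,190,210,230):print(z,proj("top",(550,-23.5-94,z)).round(1),proj("top",(550-37,-117,z)).round(1),proj("top",(550+37,-117,z)).round(1))
for z in(50,60,70,80,90,100):print(z,[proj("scene",(550+a,-22.7+b,z)).round(1).tolist() for a,b in((7.5,17.5),(-7.5,17.5),(-7.5,-17.5))])
for z in (50,70,90):print(z,plane("scene",289.7,212,z).round(),plane("scene",283,208.7,z).round(),plane("scene",292.3,210,z).round())
E
```

```text
170 [311.2 178.4] [310.9 187.5] [311.3 169.3]
190 [311.1 177.6] [310.8 186.8] [311.2 168.4]
210 [311.  176.8] [310.7 186.1] [311.1 167.6]
230 [310.9 176. ] [310.6 185.4] [311.  166.7]
50 [[282.9, 220.9], [286.2, 222.4], [293.1, 218.4]]
60 [[282.8, 218.4], [286.1, 219.8], [293.0, 215.8]]
70 [[282.8, 215.8], [286.1, 217.3], [293.0, 213.3]]
80 [[282.7, 213.2], [286.0, 214.7], [293.0, 210.7]]
90 [[282.6, 210.6], [286.0, 212.1], [292.9, 208.1]]
100 [[282.6, 208.0], [285.9, 209.4], [292.9, 205.5]]
50 [581. -66.  50.] [614. -68.  50.] [583. -82.  50.]
70 [557. -40.  70.] [590. -42.  70.] [559. -56.  70.]
90 [533. -13.  90.] [565. -16.  90.] [536. -29.  90.]
```

Casting rays to z=90 gives a tip footprint centred at (550,-22), matching the x and y of the tool and key. The top-view bar end agrees too. So the tip really is at z≈90 and has about 34 mm to go. The knob is about 20 mm clear of the tip. I continue down, slowly.

Request:
jog_arm([
  [0, 0, -0.15, 0, 1],
  [0, 0, -0.3, 0, 1],
  [0, 0, -0.45, 0, 1],
  [0, 0, -0.6, 0, 1],
  [0, 0, -0.7, 0, 1],
  [0, 0, -0.7, 0, 1],
  [0, 0, -0.7, 0, 1],
])

```text
time_s: 5.35
eef_pos: [550.2, -22.7, 54.3]
ee_rot: [1.0, -0.001, -0.0, -0.0]
wrist_force: [-0.3, -1.5, 0.4]
grip_width: 0.007
gripper_force: 0.0
```

```bash
python3 - <<'E'
from h import *
from cell import sensors
i=optics.camera("scene")[:,:,::-1];s=sensors.read_state();print(s['time_s'],s['eef_pos'],s['wrist_force'])
cv2.imwrite("pics/s3.png",cv2.resize(i[180:235,260:320],None,fx=10,fy=10,interpolation=cv2.INTER_NEAREST))
E
```

```text
5.4 [550.33312788 -22.72721012  54.40699918] [ 0.05495819 -0.32769748 -0.73225511]
```

View pics/s3.png

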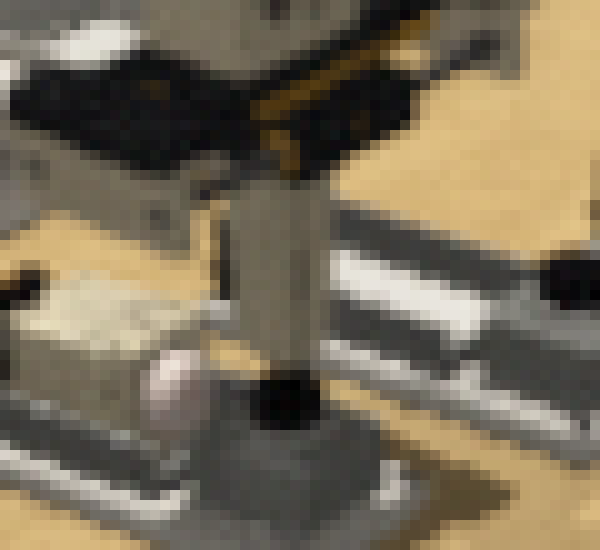

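The tip's near corner, at (289,217), sits right over the cap at (289,220), about 13 mm above it; knob and housing are clear. Now the fine steps.

Request:
jog_arm([
  [0, 0, -0.1, 0, 1],
  [0, 0, -0.2, 0, 1],
  [0, 0, -0.3, 0, 1],
  [0, 0, -0.3, 0, 1],
  [0, 0, -0.3, 0, 1],
])

```text
time_s: 5.9
eef_pos: [550.1, -22.7, 45.1]
ee_rot: [1.0, -0.001, -0.0, -0.0]
wrist_force: [-0.3, 0.1, -0.3]
grip_width: 0.006
gripper_force: 0.0
```

Request:
jog_arm([
  [0, 0, -0.05, 0, 1],
  [0, 0, -0.1, 0, 1],
  [0, 0, -0.1, 0, 1],
  [0, 0, -0.1, 0, 1],
])

```text
time_s: 6.3
eef_pos: [550.2, -22.7, 42.3]
ee_rot: [1.0, -0.001, -0.0, -0.0]
wrist_force: [-0.2, -0.4, -0.6]
grip_width: 0.006
gripper_force: 0.0
```

Request:
jog_arm([
  [0, 0, -0.05, 0, 1],
  [0, 0, -0.1, 0, 1],
  [0, 0, -0.1, 0, 1],
  [0, 0, -0.1, 0, 1],
])

```text
time_s: 6.7
eef_pos: [550.4, -22.7, 39.5]
ee_rot: [1.0, -0.001, 0.0, 0.0]
wrist_force: [-1.0, -0.5, 3.9]
grip_width: 0.006
gripper_force: 1.8
```

Contact at 3.9 N means about 2.8 mm down. I go 4 mm further, to about 6.8 mm or 6.5 N, and hold.

Request:
jog_arm([
  [0, 0, -0.07, 0, 1],
  [0, 0, -0.13, 0, 1],
  [0, 0, -0.13, 0, 1],
  [0, 0, -0.13, 0, 1],
])

```text
time_s: 7.1
eef_pos: [550.4, -22.8, 35.6]
ee_rot: [1.0, -0.001, 0.0, 0.0]
wrist_force: [-2.3, 1.0, 7.0]
grip_width: 0.004
gripper_force: 3.1
```

Request:
jog_arm([
  [0, 0, 0, 0, 1],
  [0, 0, 0, 0, 1],
  [0, 0, 0, 0, 1],
  [0, 0, 0, 0, 1],
  [0, 0, 0, 0, 1],
  [0, 0, 0, 0, 1],
  [0, 0, 0, 0, 1],
  [0, 0, 0, 0, 1],
  [0, 0, 0, 0, 1],
  [0, 0, 0, 0, 1],
  [0, 0, 0, 0, 1],
  [0, 0, 0, 0, 1],
])

```text
time_s: 8.3
eef_pos: [550.5, -22.7, 35.7]
ee_rot: [1.0, -0.001, 0.0, 0.0]
wrist_force: [-2.6, 0.3, 6.8]
grip_width: 0.004
gripper_force: 3.1
```

Request:
jog_arm([
  [0, 0, 0, 0, 1],
  [0, 0, 0, 0, 1],
  [0, 0, 0, 0, 1],
  [0, 0, 0, 0, 1],
  [0, 0, 0, 0, 1],
  [0, 0, 0, 0, 1],
  [0, 0, 0, 0, 1],
  [0, 0, 0, 0, 1],
])

```text
time_s: 9.1
eef_pos: [550.4, -22.7, 35.6]
ee_rot: [1.0, -0.001, 0.0, 0.0]
wrist_force: [-1.7, 0.2, 5.4]
grip_width: 0.003
gripper_force: 3.1
```

Request:
jog_arm([
  [0, 0, 0.15, 0, 1],
  [0, 0, 0.3, 0, 1],
  [0, 0, 0.5, 0, 1],
  [0, 0, 1, 0, 1],
  [0, 0, 2, 0, 1],
  [0, 0, 3, 0, 1],
  [0, 0, 4, 0, 1],
  [0, 0, 4, 0, 1],
  [0, 0, 4, 0, 1],
  [0, 0, 4, 0, 1],
])

```text
time_s: 10.1
eef_pos: [549.5, -22.6, 154.5]
ee_rot: [1.0, -0.001, -0.001, -0.0]
wrist_force: [0.4, 0.4, -0.8]
grip_width: 0.005
gripper_force: 0.0
```

```bash
python3 - <<'E'
from h import *
from cell import sensors
i=optics.camera("scene")[:,:,::-1].astype(int);s=sensors.read_state();print(s['time_s'],s['eef_pos'],s['wrist_force'],np.abs(s['qd']).max())
a=cv2.imread("pics/scene0.png").astype(int);d=np.abs(a-i).max(2)
g=i.max(2);print(g[215:226,284:294]);
# timer, carton, spares regions: share changed
for n,(u0,u1,v0,v1) in dict(timer=(260,283,206,222),carton=(328,352,187,206),spares=(245,303,255,287),key_e=(310,324,202,213),key_c=(350,361,196,207)).items():print(n,(d[v0:v1,u0:u1]>40).mean().round(3))
E
```

```text
10.15 [549.19855991 -22.57950706 154.00431769] [-0.00550456 -0.4535337   0.79140644] 0.006402305785635459
[[198 189 154 108 104 109 107 122 156 175]
 [200 215 178 106  92  71  84 102 111 116]
 [153 154 103  65  42  32  34  82 111 109]
 [ 80  60  13  10   7   8  14  43 141 189]
 [ 70  41  11  15  17  13  16   8  99 172]
 [ 91  36   8   8  14  11  15   9 100 147]
 [ 79  28  12  11  15  12  12  20  92 135]
 [ 69  54  28  17   9  14  28  65  94 114]
 [ 72  81  74  74  72  71  77  80  85  93]
 [ 67  70  76  75  79  81  76  77  82  84]
 [ 62  65  64  67  66  66  63  70  69  71]]
timer 0.0
carton 0.0
spares 0.025
key_e 0.0
key_c 0.033
```

The key is back up, and the timer and carton haven't moved. The arm stands about 110 mm clear.

```bash
python3 -c "
from cell import close_job
print(close_job())"
```

```text
the job is handed in; nothing more can be done
None
```

I pressed the timer nest's key about 6.5 mm (roughly 6.5 N, just past half-way), held it for just over 2 s, let it come back up and drew back about 110 mm clear; I touched nothing else and handed the job in at about 10 s.

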